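# Height-check a specimen carrier under the bridge gauge

### The job

The lid of the white specimen carrier is standing proud: press it gently down until it is fully seated. Then slide the carrier along the gauge plate, under the fixed yellow bridge bar without straining the bar, and on to the brass screw head of the red end stop, whose setting is not known, to show that it clears the height limit: press it gently against the stop with a steady push of about 10 N for half a second. Keep the carrier flat on the plate, leave it in the channel with its lid wholly past the bar, and do not disturb the other things.

Things in the scene. Friction and masses are not known exactly. Their poses are not given: they have to be found in the camera images.
- gauge: The height gauge, screwed to the bench: aluminium plate 350 x 200 x 8 mm with a guide channel and a bridge. Origin on the bench straight under the bridge bar's middle; +x is the pushing direction, +y left, +z up. The plate spans x -235 to +115 mm, its top is at z = 8 mm.
- entry (a point): Middle of the guide channel's straight mouth, on the plate top, at gauge x = -20 mm; axes as the gauge. From here to gauge x = +85 mm two dark rails, 14 mm high and 8 mm thick, leave 59 mm between them; before the mouth they flare outward to about 90 mm width 35 mm earlier.
- bar: The yellow fixed bridge bar across the channel, 10 (along gauge x) x 112 x 12 mm; origin at its middle, axes as the gauge. Underside 38 mm, top 50 mm above the plate. It does not give. Two 14 mm square uprights, centred 48 mm either side of the middle, carry it.
- carrier: White specimen carrier, 115 mm long (x) x 56 mm wide, about 0.25 kg, loose on the plate before the bridge. Origin on its underside; +x to its nose, roughly along gauge +x. Front part (x 0 to +45 mm) 30 mm high, with the lid; rear part (x -70 to 0) a tail 24 mm high with an upright end face to push, which with the carrier home is still 26 to 58 mm short of the bar.
- nose (a point): Middle of the carrier's front face, at carrier x = +45 mm, 12 mm above its underside; axes as the carrier.
- lid (a joint): How far the blue lid stands proud of its seat, in m: 0 is fully seated, up to 0.008. It slides straight up and down in the carrier, held by friction of about 5 N, and stays where it is left. Seated, it clears the bar by 2 mm; proud as it starts, it jams on the bar.
- lid_top (a point): Middle of the top face of the blue lid (44 x 52 mm, 6 mm thick). Seated, it lies 36 mm above the carrier's underside.
- stop: The red end stop block, 16 x 44 x 28 mm, fixed across the channel's far end; origin at the foot of its near face on the plate top, 91 mm beyond the bar's middle, axes as the gauge. A screw with a brass head 22 mm across, its axis 15 mm above the plate, sticks out of it towards the bar; the nose meets this head, whose face is set anywhere from 52 to 84 mm beyond the bar's middle and does not give: find it by feel.
- setting_block: Bystander: brass block 36 x 22 x 30 mm on the gauge plate, right of the channel. Origin under its centre.
- petri: Bystander: glass disc dish, 44 mm across, 14 mm high, on the gauge plate, left of the channel. Origin under its centre.
- jar_a: Bystander: jar with green cap, 52 mm across, 70 mm high. Origin under its centre.
- jar_b: Bystander: jar with orange cap, 52 mm across, 70 mm high. Origin under its centre.
- brush: Bystander: brush lying on the bench.
- beaker: Bystander: white open cup, 70 mm across, 85 mm high. Origin under its centre.
- spare: Bystander: grey spare carrier without a lid, 95 x 56 x 30 mm, lying on the bench. Origin on its underside.
There are look-alikes about, which are no part of the job. What is shaped like the carrier but purple is not meant.

How it is judged:
On the way, in this order (a step that is already met when the one before it is completed fails the run):
1. the lid is pressed home (within 1.5 mm of its seat) while the carrier is still before the bar (value of joint lid below 0.0015 m and x of nose in the frame of bar below -0.005 m), for 0.2 s.
2. the carrier's lid has gone under the bar and the carrier bears on the end stop with more than 5 N for 0.3 s (contact force between carrier and stop above 5 N and x of nose in the frame of bar between 0.049 and 0.089 m and y of nose in the frame of bar between -0.006 and 0.006 m and z of carrier in the frame of gauge below 0.011 m and angle between the x axis of carrier and the x axis of gauge, either way round below 0.09 rad and value of joint lid below 0.0015 m), for 0.3 s.
At the end, for the whole second after the job is handed in: The carrier rests, let go, flat on the gauge plate in the channel with its lid wholly past the bar (nose at least 49 mm beyond the bar's middle and within 6 mm of the channel's middle line), in line with the channel within 0.09 rad, and its lid is seated within 1.5 mm (x of nose in the frame of bar between 0.049 and 0.089 m and y of nose in the frame of bar between -0.006 and 0.006 m and z of carrier in the frame of gauge below 0.011 m and angle between the x axis of carrier and the x axis of gauge, either way round below 0.09 rad and value of joint lid below 0.0015 m and linear speed of carrier below 0.005 m/s); the robot touches nothing.
It fails at once if the bridge bar is strained: more than 10 N on it (contact force between anything else and bar above 10 N).
It fails at once if the carrier is rammed into the end stop: more than 18 N (contact force between anything else and stop above 18 N).
It fails at once if the robot bears on the carrier or its lid with more than 30 N (contact force between the fingers and carrier above 30 N).
It fails at once if the carrier is lifted more than 10 mm off the plate or tipped more than 0.2 rad (z of carrier in the frame of gauge above 0.018 m or angle between carrier's own z axis and vertical above 0.2 rad).
It fails at once if a bystander is moved more than 10 mm (distance of any of setting_block, petri, jar_a, jar_b, brush, beaker, spare from where it was at the start of the episode above 0.01 m).
It also fails if it takes over 66 s, if anything falls off the work surface, if the arm or the gripper's body presses on something with over 40 N, if the wrist force passes 120 N, or if a joint passes its speed limit or range.

### The arm

A 6-joint arm with a two-finger parallel gripper is mounted at the origin on the work surface. World frame = base frame: x ahead of the robot, y to its left, z up, the work surface at z = 0. Lengths are in m, angles in rad, forces in N, time in s.
With the tool pointing down it reaches from about 0.3 to 0.875 m from the base axis. Payload 6.4 kg.
Tool frame: the origin (TCP) lies at the very end of the fingers, on their centre line; the grasp point (between the pads) lies ctrl.grip_point_offset behind it (ctrl.grip_point_offset is the distance from the TCP to the grasp point, in m); z points along the fingers, x is the direction in which the jaws open and shut, and the axes are right-handed (so a half turn about z gives the same grasp; the last joint's range is limited). The gripper opens to 85 mm and grips with 20 to 120 N. Pads are 22 mm wide; open, the fingers measure 114 mm over their backs; the gripper's body (76 mm by 85 mm) begins 54 mm behind the grasp point. The pads swing forward as they close: fully open they stand 13 mm farther back than shut.
Start: joints at [-1.503, 0.181, 1.607, -0, 1.354, -0.206], TCP at [0.155, -0.554, 0.231] pointing down, gripper open.
Joint ranges: [-2.99, 2.99], [-0.89, 2.07], [0.3, 2.58], [-1.14, 4.28], [0, 2.63], [-3.12, 3.12]. Speed limits (rad/s): [2.57, 2.57, 3.01, 3.14, 3.14, 3.14].

### API

Orientations are given as a unit quaternion [w, x, y, z].
In Python, from bench import get_obs, viewer, workorder, ctrl gives the robot as it stands. The module is installed in compiled form; this text tells all that it offers.
- The arm moves only by the tool move_arm, never from a script. Its argument "increments" is a list of rows, each an object of numbers: "tx", "ty", "tz": the shift along the tool's x, y, z in m; "turn": the turn about the tool's z in degrees. A call has 1 to 20 rows; each row is the pose to reach, as a shift and turn from the pose commanded when the call began, along the tool's axes at that moment; what a row does not reach only later rows make up. A row lasts 1/12 s, in which the tool goes at most 41.7 mm and 7.16 degrees, less where a joint would pass 70% of its speed; a pose out of reach is approached as far as the arm can. A call with a gripper value outside its range is refused whole. "gripper" is the opening, from 0 (shut) to 1 (fully open), set as the call begins (left out, the last holds). The fingers move at their own pace and stop on an object; the grip force is fixed at half the most. Time passes only in rows, so rows that repeat a pose let the fingers close. It gives the time, the measured TCP pose, the force and the opening at its end, in the units of the state.
- get_obs(): the state, without advancing time (a new reading comes with each control period).
- viewer.camera(name): name is "scene" or "top" or "wrist"; returns (picture, depth): 400x640x3 uint8, red, green, blue; 400x640 float32, m along the optical axis (not along the pixel's ray), 0 where there is no reading.
- viewer.get_calibration(name): a dict with "intrinsics" (3x3 intrinsics, pixels), "origin" and "attitude" of the camera in the world. Camera axes: x right, y up, looking along -z (the intrinsics and any distortion apply to the point x, -y, -z); pixel columns grow to the right and rows downward; lengths in m; the calibration is good to about 2 mm. A picture is of the moment at which its call begins: read the wrist's pose just before it. get_calibration takes no time and is no camera call; for the wrist camera it gives the pose at the moment of the call.
- workorder.hand_in(): hands the job in, once; it reports no verdict.
The state is a dict: "time_s": time; "q": joint angles; "dq": joint speeds; "joint_efforts": joint torques, N m; "eef_pos": TCP position; "eef_rot": TCP orientation; "wrist_force": force on the tool from outside, world axes, zero at the start; "torque": the same for the moment, N m; "opening": opening from 0.0 (shut) to 1.0 (fully open).
Only numpy, scipy, OpenCV 4.12 (cv2) and the standard library are available. Lean on these libraries where they do the work, as an engineer would, in place of code of your own. Each camera call takes 0.05 s, during which the arm holds its last target.

## Working session

There is one attempt and no reset: what is moved stays moved. The work goes in short steps, Python scripts to look and compute and a tool call to move; the robot and the scene stay as the last step left them, time stands still between calls to the robot, and variables do not carry over. Pictures are saved under pics/ and viewed, and the job is handed in when it is done.

Besides the shell and the picture viewer there is one more tool, called after ">>>" by a JSON object that holds its "api" and its "payload", one argument or row to a line. move_arm: Moves the arm, as the interface text tells. Its arguments: {"type":"object","properties":{"increments":{"type":"array"},"gripper":{"type":"number"}},"required":["increments"]}

```bash
mkdir -p pics; cat > h.py <<'E'
from bench import get_obs, viewer, workorder, ctrl
import numpy as np, cv2
def snap(n,f):
    p,d=viewer.camera(n); c=viewer.get_calibration(n)
    cv2.imwrite(f'pics/{f}.png',cv2.cvtColor(p,cv2.COLOR_RGB2BGR)); np.savez(f'pics/{f}.npz',p=p,d=d,K=c['intrinsics'],o=c['origin'],a=np.array(c['attitude']))
    return p,d,c
def R(a):
    a=np.array(a,float)
    if a.shape==(3,3): return a
    from scipy.spatial.transform import Rotation as S
    return S.from_quat([a[1],a[2],a[3],a[0]]).as_matrix()
def ld(f): return np.load(f'pics/{f}.npz')
def ray(z,u,v):
    K=z['K']; dc=np.array([(u-K[0,2])/K[0,0],-(v-K[1,2])/K[1,1],-1.])
    return R(z['a'])@dc
def onz(z,u,v,h):
    d=ray(z,u,v); o=np.array(z['o']); return o+d*(h-o[2])/d[2]
def pt(z,u,v):
    return np.array(z['o'])+ray(z,u,v)*z['d'][int(v),int(u)]
E
python3 - <<'E'
from h import *
for n in['scene','top','wrist']:
    p,d,c=snap(n,n+'0'); print(n,c)
print(get_obs(),ctrl.grip_point_offset)
E
```

```text
scene {'intrinsics': array([[431.11241724,   0.        , 317.91777072],
       [  0.        , 431.11241724, 200.91351361],
       [  0.        ,   0.        ,   1.        ]]), 'origin': array([1.3900016 , 0.0591677 , 0.61370943]), 'attitude': array([0.59354609, 0.32475859, 0.34679594, 0.64959023])}
top {'intrinsics': array([[508.12744464,   0.        , 321.36360542],
       [  0.        , 508.12744464, 200.32798024],
       [  0.        ,   0.        ,   1.        ]]), 'origin': array([ 0.45919334, -0.00926222,  1.2378217 ]), 'attitude': array([-0.6995902 , -0.03091699,  0.04212019,  0.71263144])}
wrist {'intrinsics': array([[326.4966856 ,   0.        , 315.77443354],
       [  0.        , 326.4966856 , 198.7470753 ],
       [  0.        ,   0.        ,   1.        ]]), 'origin': array([ 0.23380829, -0.53191426,  0.37239415]), 'attitude': array([ 0.78698357, -0.1268709 ,  0.09800099, -0.59578221])}
{'time_s': 0.15, 'q': array([-1.50330599e+00,  1.81400522e-01,  1.60775535e+00, -5.19338914e-05,
        1.35379797e+00, -2.06322253e-01]), 'dq': array([ 1.52356166e-03, -1.84224281e-03, -1.94242717e-03, -5.68027935e-05,
        2.84973305e-04,  1.53517508e-03]), 'joint_efforts': array([ 1.45497102e-03, -4.45263255e+01, -3.51690745e+01, -2.65212448e-04,
        5.83176065e-03, -1.85980929e-05]), 'eef_pos': array([ 0.15544218, -0.55315785,  0.23058526]), 'eef_rot': array([-4.96832126e-04,  7.96998797e-01, -6.03980508e-01, -4.65842373e-04]), 'wrist_force': array([ 0.62872656, -0.56580505, -0.34028035]), 'torque': array([-0.00592912,  0.00039393,  0.0063965 ]), 'opening': 1.0013813755417162} 0.0187
```

View pics/top0.png

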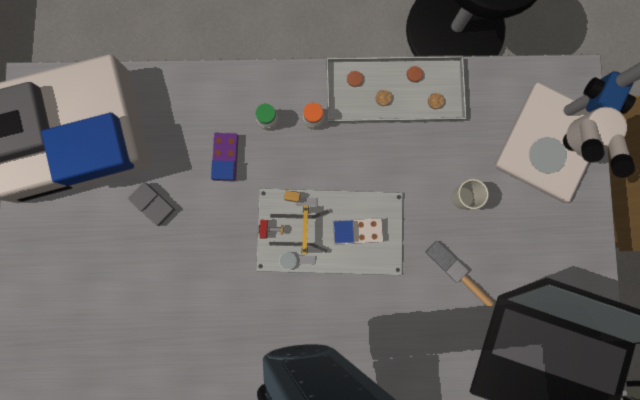

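View pics/scene0.png

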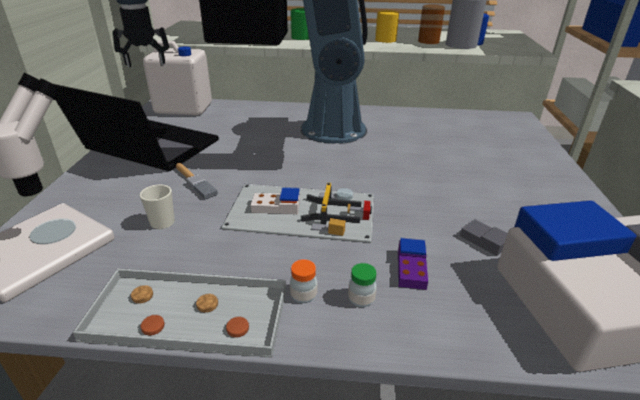

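The white carrier with the blue lid is at top (357,231), on the gauge plate before the yellow bar at (306,230). The purple look-alike at (225,157) lies on the bench, so it is ruled out. I'll enlarge a crop to confirm.

```bash
python3 - <<'E'
from h import *
z=ld('top0')
im=cv2.imread('pics/top0.png')[180:285,245:415]
cv2.imwrite('pics/crop0.png',cv2.resize(im,None,fx=4.6,fy=4.6,interpolation=cv2.INTER_CUBIC))
hsv=cv2.cvtColor(z['p'],cv2.COLOR_RGB2HSV)
win=np.zeros(hsv.shape[:2],np.uint8); win[185:280,250:410]=1
for n,lo,hi,h in[('blue',(105,120,50),(125,255,255),.05),('yellow',(18,120,90),(30,255,255),.058),('red',(0,150,60),(6,255,255),.036)]:
    m=cv2.inRange(hsv,lo,hi)*win
    for c in cv2.findContours(m,cv2.RETR_EXTERNAL,cv2.CHAIN_APPROX_NONE)[0]:
        if cv2.contourArea(c)<30: continue
        r=cv2.minAreaRect(c); b=cv2.boxPoints(r); u,v=r[0]
        print(n,np.round(r[0],1),np.round(r[1],1),r[2]); 
        print(' pt',pt(z,u,v).round(4),'onz',onz(z,u,v,h).round(4)); print(np.array([onz(z,*q,h)[:2] for q in b]).round(4).tolist())
# plate screws corners
for q in[(263,193),(399,197),(397,270),(261,266)]: print(q,onz(z,*q,.008).round(4),pt(z,*q).round(4))
E
```

```text
blue [343. 231.] [20. 18.] 90.0
 pt [ 0.5091 -0.0782  0.0542] onz [ 0.5093 -0.0785  0.05  ]
[[0.533, -0.0579], [0.5323, -0.1001], [0.4856, -0.0989], [0.4863, -0.0569]]
yellow [304.5 229.5] [ 4.2 39.1] 1.847610354423523
 pt [0.5142 0.0112 0.0552] onz [0.5141 0.0112 0.058 ]
[[0.4692, 0.0182], [0.5598, 0.0139], [0.5593, 0.0041], [0.4687, 0.0085]]
yellow [291.6 195.7] [14.1  8.5] 8.130102157592773
 pt [0.5959 0.0409 0.0375] onz [0.5936 0.0401 0.058 ]
[[0.5864, 0.0579], [0.6061, 0.0549], [0.6008, 0.0222], [0.5811, 0.0253]]
red [263.  228.5] [17.  6.] 90.0
 pt [0.5192 0.1094 0.0372] onz [0.5193 0.1095 0.036 ]
[[0.5395, 0.1164], [0.5392, 0.1023], [0.4991, 0.1026], [0.4994, 0.1167]]
(263, 193) [0.607  0.1116 0.008 ] [0.6066 0.1113 0.0115]
(399, 197) [ 0.5914 -0.2196  0.008 ] [ 0.5912 -0.2194  0.0094]
(397, 270) [ 0.4149 -0.2086  0.008 ] [ 0.4151 -0.2079  0.0129]
(261, 266) [0.4309 0.1177 0.008 ] [0.4309 0.1175 0.0106]
```

View pics/crop0.png

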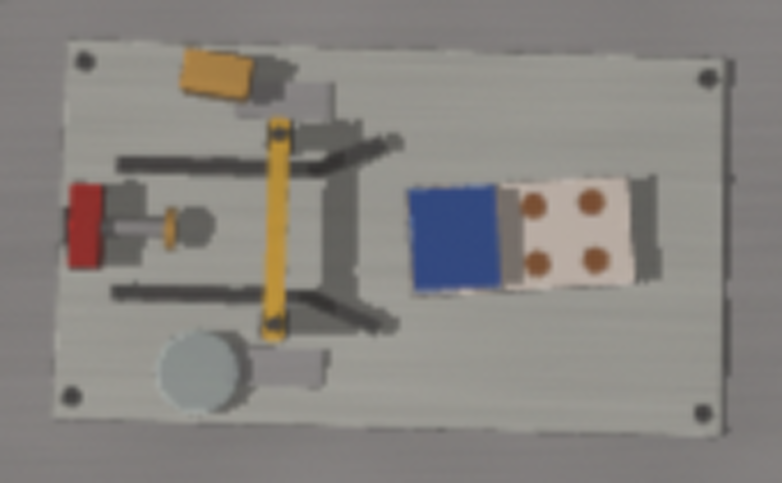

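View pics/wrist0.png

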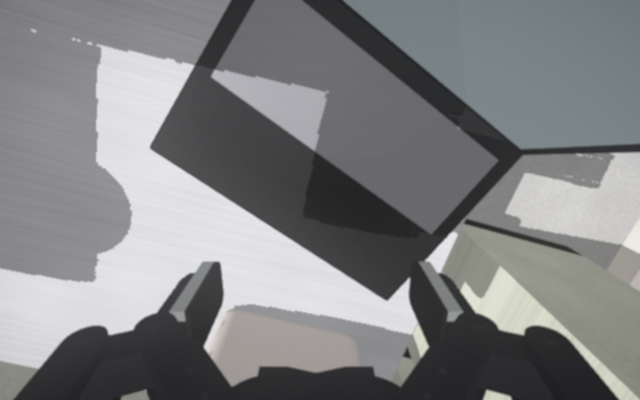

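The crop confirms it: white carrier with a blue lid at top (343–383, 231). The bar is at (305,230), the brass head at about (282,229) and the red stop at (263,228). Next I'll check heights along the approach path and the carrier's yaw.

```bash
python3 - <<'E'
from h import *
z=ld('top0')
v,u=np.mgrid[0:400,0:640]
K=z['K'];d=z['d']
P=np.stack([(u-K[0,2])/K[0,0]*d,-(v-K[1,2])/K[1,1]*d,-d],-1)@R(z['a']).T+z['o']
np.save('pics/P.npy',P)
for y in np.arange(-.8,0,.05):
    row=[]
    for x in np.arange(.1,.8,.05):
        m=(abs(P[...,0]-x)<.025)&(abs(P[...,1]-y)<.025)&(d>0)
        row.append(int(1000*np.percentile(P[m][:,2],98)) if m.sum() else -1)
    print(round(y,2),row)
m=(P[...,2]>.028)&(P[...,2]<.06)&(abs(P[...,0]-.51)<.06)&(P[...,1]<-.03)&(P[...,1]>-.22)
c=max(cv2.findContours(m.astype(np.uint8),cv2.RETR_EXTERNAL,cv2.CHAIN_APPROX_NONE)[0],key=cv2.contourArea)
r=cv2.minAreaRect(c);print(r)
print(np.array([onz(z,*q,.04)[:2] for q in cv2.boxPoints(r)]).round(4))
hsv=cv2.cvtColor(z['p'],cv2.COLOR_RGB2HSV)
m2=m&(cv2.inRange(hsv,(105,120,50),(125,255,255))>0)
print('lid z',np.percentile(P[m2][:,2],[5,50,95]), P[m2][:,:2].mean(0), m2.sum())
m3=m&~m2; print('tail',np.percentile(P[m3][:,2],[5,50,95]),P[m3][:,:2].mean(0))
mp=(abs(P[...,0]-.45)<.02)&(abs(P[...,1]+.13)<.05);print('plate z',np.median(P[mp][:,2]))
E
```

```text
-0.8 [-1, -1, -1, -1, -1, -1, -1, -1, -1, -1, -1, -1, -1, -1]
-0.75 [15, 22, 22, 86, -1, 4, 5, 5, 4, 4, 4, 5, 5, -1]
-0.7 [22, 23, 23, 102, 171, 5, 4, 4, 4, 4, 4, 20, -1, -1]
-0.65 [22, 23, 23, 44, 204, 227, 4, 5, 5, 6, 33, 34, 35, 252]
-0.6 [23, 24, 265, 23, 162, 228, 5, 5, 5, 18, 354, 327, 283, 279]
-0.55 [21, 22, 23, 23, 97, 228, 226, 5, 5, 5, 355, 351, 305, 277]
-0.5 [21, 22, 23, 23, 26, 207, 228, 5, 4, 4, 344, 355, 35, 34]
-0.45 [22, 23, 23, 23, 23, 140, 224, 5, 5, 5, 5, 32, 29, 4]
-0.4 [21, 22, 21, 21, 6, 22, 20, 4, 5, 86, 86, 5, 5, 4]
-0.35 [5, 15, 5, 5, 4, 4, 24, 22, 5, 85, 86, 5, 5, 5]
-0.3 [5, 4, 4, 5, 4, 5, 17, 21, 16, 4, 5, 5, 5, 5]
-0.25 [4, 4, 4, 4, 4, 5, 5, 5, 5, 7, 6, 5, 4, 4]
-0.2 [3, 5, 5, 5, 4, 5, 12, 12, 12, 13, 12, 5, 5, 5]
-0.15 [-1, 4, 5, 4, 5, 5, 11, 13, 37, 36, 13, 5, 5, 5]
-0.1 [-1, 0, 4, 5, 642, 5, 12, 12, 55, 53, 12, 5, 5, 5]
-0.05 [-1, -1, 2, 4, 637, 5, 11, 23, 54, 53, 13, 5, 5, 40]
((357.7586364746094, 230.8965606689453), (23.723697662353516, 48.38694381713867), 86.633544921875)
[[ 0.5349 -0.0558]
 [ 0.5396 -0.1703]
 [ 0.4837 -0.1718]
 [ 0.4792 -0.0579]]
lid z [0.04768271 0.05180343 0.05571455] [ 0.5088159  -0.07909474] 368
tail [0.02916156 0.03301641 0.05050094] [ 0.50924161 -0.13071907]
plate z 0.00835251465945186
```

>>> {"api": "move_arm", "payload": {
  "increments": [
    {"tz": -0.03,"tx": -0.04,"ty": -0.03},
    {"tz": -0.04,"tx": -0.08,"ty": -0.06,"turn": -7},
    {"tz": -0.04,"tx": -0.11,"ty": -0.085,"turn": -14},
    {"tz": -0.04,"tx": -0.14,"ty": -0.11,"turn": -21},
    {"tz": -0.04,"tx": -0.17,"ty": -0.13,"turn": -28},
    {"tz": -0.04,"tx": -0.192,"ty": -0.15,"turn": -35},
    {"tz": -0.04,"tx": -0.21,"ty": -0.18,"turn": -42},
    {"tz": -0.04,"tx": -0.23,"ty": -0.215,"turn": -49},
    {"tz": -0.04,"tx": -0.25,"ty": -0.25,"turn": -56},
    {"tz": -0.04,"tx": -0.27,"ty": -0.285,"turn": -63},
    {"tz": -0.04,"tx": -0.29,"ty": -0.32,"turn": -70},
    {"tz": -0.03,"tx": -0.31,"ty": -0.36,"turn": -71.6},
    {"tz": -0.02,"tx": -0.33,"ty": -0.4,"turn": -71.6},
    {"tz": 0,"tx": -0.35,"ty": -0.44,"turn": -71.6},
    {"tz": 0,"tx": -0.361,"ty": -0.469,"turn": -71.6},
    {"tz": 0,"tx": -0.361,"ty": -0.469,"turn": -71.6},
    {"tz": 0,"tx": -0.361,"ty": -0.469,"turn": -71.6},
    {"tz": 0,"tx": -0.361,"ty": -0.469,"turn": -71.6},
    {"tz": 0,"tx": -0.361,"ty": -0.469,"turn": -71.6},
    {"tz": 0,"tx": -0.361,"ty": -0.469,"turn": -71.6}
  ],
  "gripper": 0
}}

```text
validation failed for argument at $.in...
```

```bash
python3 - <<'E'
from h import *
o=get_obs();print(o['eef_pos'],o['eef_rot'],o['wrist_force'],o['opening'],o['time_s']);print(R(o['eef_rot']).round(4))
p,d,c=snap('wrist','w1');print(c)
E
```

```text
[ 0.15544218 -0.55315785  0.23058526] [-4.96832126e-04  7.96998797e-01 -6.03980508e-01 -4.65842373e-04] [ 0.62872656 -0.56580505 -0.34028035] 1.0013813755417162 0.15
[[ 2.704e-01 -9.627e-01 -1.000e-04]
 [-9.627e-01 -2.704e-01  1.400e-03]
 [-1.300e-03 -2.000e-04 -1.000e+00]]
{'intrinsics': array([[326.4966856 ,   0.        , 315.77443354],
       [  0.        , 326.4966856 , 198.7470753 ],
       [  0.        ,   0.        ,   1.        ]]), 'origin': array([ 0.23381182, -0.53196658,  0.37252439]), 'attitude': array([ 0.78696771, -0.12696939,  0.09791534, -0.59579626])}
```

View pics/w1.png

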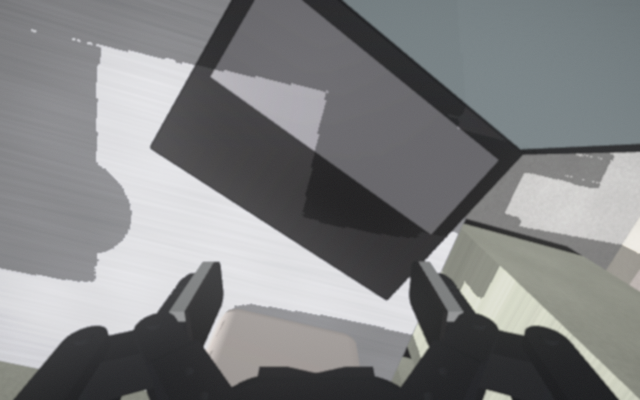

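The call was refused, so nothing moved. My first row left out "turn", so I'll give all four keys in every row.

>>> {"api": "move_arm", "payload": {
  "increments": [
    {"tx": -0.04,"ty": -0.03,"tz": -0.03,"turn": 0},
    {"tx": -0.08,"ty": -0.06,"tz": -0.04,"turn": -7},
    {"tx": -0.11,"ty": -0.085,"tz": -0.04,"turn": -14},
    {"tx": -0.14,"ty": -0.11,"tz": -0.04,"turn": -21},
    {"tx": -0.17,"ty": -0.13,"tz": -0.04,"turn": -28},
    {"tx": -0.192,"ty": -0.15,"tz": -0.04,"turn": -35},
    {"tx": -0.21,"ty": -0.18,"tz": -0.04,"turn": -42},
    {"tx": -0.23,"ty": -0.215,"tz": -0.04,"turn": -49},
    {"tx": -0.25,"ty": -0.25,"tz": -0.04,"turn": -56},
    {"tx": -0.27,"ty": -0.285,"tz": -0.04,"turn": -63},
    {"tx": -0.29,"ty": -0.32,"tz": -0.04,"turn": -70},
    {"tx": -0.31,"ty": -0.36,"tz": -0.03,"turn": -71.6},
    {"tx": -0.33,"ty": -0.4,"tz": -0.02,"turn": -71.6},
    {"tx": -0.35,"ty": -0.44,"tz": 0,"turn": -71.6},
    {"tx": -0.361,"ty": -0.469,"tz": 0,"turn": -71.6},
    {"tx": -0.361,"ty": -0.469,"tz": 0,"turn": -71.6},
    {"tx": -0.361,"ty": -0.469,"tz": 0,"turn": -71.6}
  ],
  "gripper": 0
}}

```text
time_s: 1.62
eef_pos: [0.51, -0.0772, 0.2301]
eef_rot: [-0.0, 1.0, -0.022, -0.001]
wrist_force: [-1.0, -0.1, 0.1]
opening: 0.002
```

```bash
python3 - <<'E'
from h import *
o=get_obs();print(o['eef_pos'],o['eef_rot'],o['wrist_force'],o['opening'],o['time_s']);print(R(o['eef_rot']).round(4))
p,d,c=snap('wrist','w2');print(c)
E
```

```text
[ 0.51003324 -0.07722685  0.2300714 ] [-4.44735135e-04  9.99765046e-01 -2.16459810e-02 -1.05177833e-03] [-1.00119946 -0.11036215  0.05834704] 0.0024965086602783742 1.6167
[[ 9.991e-01 -4.330e-02 -2.100e-03]
 [-4.330e-02 -9.991e-01  9.000e-04]
 [-2.100e-03 -8.000e-04 -1.000e+00]]
{'intrinsics': array([[326.4966856 ,   0.        , 315.77443354],
       [  0.        , 326.4966856 , 198.7470753 ],
       [  0.        ,   0.        ,   1.        ]]), 'origin': array([0.51316157, 0.00227992, 0.37241033]), 'attitude': array([ 0.98695487, -0.15945376,  0.00467678, -0.021742  ])}
```

View pics/w2.png

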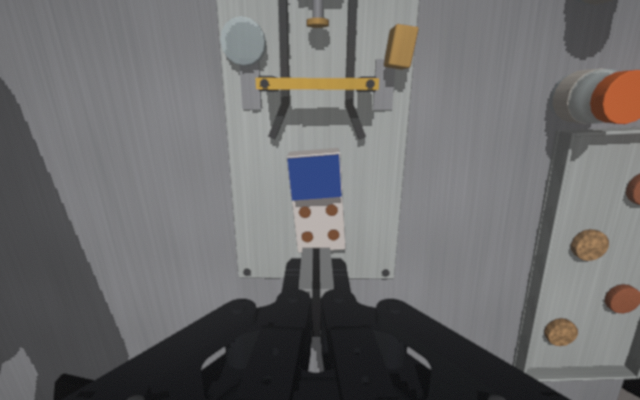

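The wrist view shows the lid at (315,177), the tail at (320,226), the bar at (318,84), the brass head at (318,21) and the plate screws at (247,272) and (386,272). I'll measure these.

```bash
python3 - <<'E'
from h import *
z=ld('w2')
hsv=cv2.cvtColor(z['p'],cv2.COLOR_RGB2HSV)
bm=cv2.inRange(hsv,(18,120,90),(30,255,255)); bm[:70]=0;bm[100:]=0; bm[:,385:]=0
c=max(cv2.findContours(bm,0,1)[0],key=cv2.contourArea); r=cv2.minAreaRect(c)
B=np.array([onz(z,*q,.058)[:2] for q in cv2.boxPoints(r)]);print('bar',r,'\n',B.round(4),B.mean(0))
for q in[(247.4,271.8),(385.6,272.2)]:print('screw',onz(z,*q,.008)[:2])
lm=cv2.inRange(hsv,(105,120,50),(125,255,255)); lm[:140]=0;lm[215:]=0;lm[:,:270]=0;lm[:,360:]=0
c=max(cv2.findContours(lm,0,1)[0],key=cv2.contourArea); r=cv2.minAreaRect(c)
zl=np.median((pt(z,u,v)[2] for u,v in[(0,0)]) if 0 else [pt(z,u,v)[2] for v,u in np.argwhere(lm>0)]);print('lid z',zl)
for h in(.052,):
    L=np.array([onz(z,*q,h)[:2] for q in cv2.boxPoints(r)]);print('lid',r,L.round(4).tolist(),L.mean(0), [np.linalg.norm(L[i]-L[i-1]).round(4) for i in range(4)])
im=cv2.imread('pics/w2.png')[0:280,230:420]
cv2.imwrite('pics/w2c.png',cv2.resize(im,None,fx=2.1,fy=2.1,interpolation=cv2.INTER_CUBIC))
im=cv2.imread('pics/w2.png')[140:260,270:370]
cv2.imwrite('pics/w2d.png',cv2.resize(im,None,fx=5,fy=5,interpolation=cv2.INTER_CUBIC))
E
```

```text
bar ((321.4999694824219, 82.99999237060547), (112.99998474121094, 11.999998092651367), -0.0) 
 [[0.4662 0.0056]
 [0.4671 0.0158]
 [0.5691 0.0113]
 [0.5692 0.001 ]] [0.51789522 0.00842572]
screw [ 0.41579011 -0.21242812]
screw [ 0.5911935 -0.2205616]
lid z 0.051053516316758585
lid ((314.2591552734375, 177.23928833007812), (40.86942672729492, 49.76102066040039), 85.42607879638672) [[0.4818, -0.061], [0.5311, -0.0592], [0.5335, -0.1016], [0.4821, -0.1037]] [ 0.50715016 -0.08136675] [np.float64(0.0428), np.float64(0.0494), np.float64(0.0426), np.float64(0.0514)]
```

View pics/w2d.png

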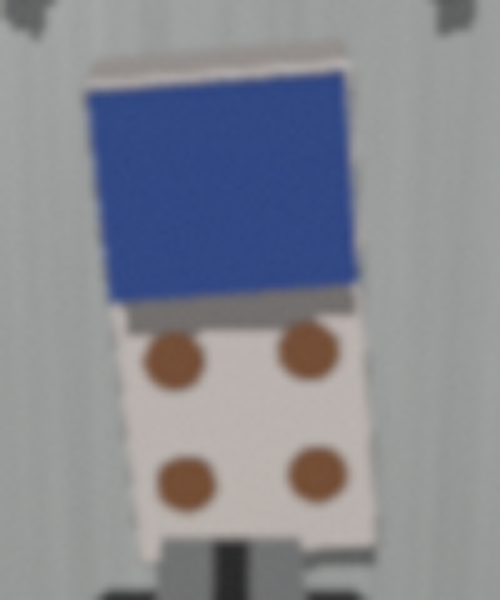

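The lid centre is about (0.508, -0.080), with its top near z = 0.052, so it stands about 8 mm proud. The gauge axis is at 87.3° and the carrier's yaw is about +5° to it. Next I'll descend over the lid.

>>> {"api": "move_arm", "payload": {
  "increments": [
    {"tx": -0.002,"ty": 0.003,"tz": 0.04,"turn": 0},
    {"tx": -0.002,"ty": 0.003,"tz": 0.08,"turn": 0},
    {"tx": -0.002,"ty": 0.003,"tz": 0.12,"turn": 0},
    {"tx": -0.002,"ty": 0.003,"tz": 0.15,"turn": 0},
    {"tx": -0.002,"ty": 0.003,"tz": 0.165,"turn": 0},
    {"tx": -0.002,"ty": 0.003,"tz": 0.17,"turn": 0},
    {"tx": -0.002,"ty": 0.003,"tz": 0.17,"turn": 0},
    {"tx": -0.002,"ty": 0.003,"tz": 0.17,"turn": 0}
  ]
}}

```text
time_s: 2.33
eef_pos: [0.5078, -0.0833, 0.0627]
eef_rot: [0.0, 1.0, -0.024, 0.001]
wrist_force: [-0.2, -0.4, -0.3]
opening: -0.003
```

>>> {"api": "move_arm", "payload": {
  "increments": [
    {"tx": 0,"ty": 0,"tz": 0.002,"turn": 0},
    {"tx": 0,"ty": 0,"tz": 0.004,"turn": 0},
    {"tx": 0,"ty": 0,"tz": 0.006,"turn": 0},
    {"tx": 0,"ty": 0,"tz": 0.008,"turn": 0},
    {"tx": 0,"ty": 0,"tz": 0.008,"turn": 0}
  ]
}}

```text
time_s: 2.75
eef_pos: [0.5072, -0.082, 0.0532]
eef_rot: [-0.0, 1.0, -0.024, -0.0]
wrist_force: [0.8, -0.6, -0.6]
opening: 0.0
```

>>> {"api": "move_arm", "payload": {
  "increments": [
    {"tx": 0,"ty": 0,"tz": 0.001,"turn": 0},
    {"tx": 0,"ty": 0,"tz": 0.002,"turn": 0},
    {"tx": 0,"ty": 0,"tz": 0.003,"turn": 0},
    {"tx": 0,"ty": 0,"tz": 0.003,"turn": 0}
  ]
}}

```text
time_s: 3.08
eef_pos: [0.5074, -0.0821, 0.0504]
eef_rot: [-0.0, 1.0, -0.024, 0.0]
wrist_force: [-1.4, 0.2, 3.7]
opening: -0.003
```

Contact at about z = 0.051. I'll continue in small steps.

>>> {"api": "move_arm", "payload": {
  "increments": [
    {"tx": 0,"ty": 0,"tz": 0.001,"turn": 0},
    {"tx": 0,"ty": 0,"tz": 0.002,"turn": 0},
    {"tx": 0,"ty": 0,"tz": 0.003,"turn": 0},
    {"tx": 0,"ty": 0,"tz": 0.003,"turn": 0}
  ]
}}

```text
time_s: 3.42
eef_pos: [0.5073, -0.0821, 0.0472]
eef_rot: [-0.0, 1.0, -0.024, 0.0]
wrist_force: [0.2, 1.4, 2.9]
opening: -0.0
```

>>> {"api": "move_arm", "payload": {
  "increments": [
    {"tx": 0,"ty": 0,"tz": 0.001,"turn": 0},
    {"tx": 0,"ty": 0,"tz": 0.002,"turn": 0},
    {"tx": 0,"ty": 0,"tz": 0.002,"turn": 0}
  ]
}}

```text
time_s: 3.67
eef_pos: [0.5074, -0.0821, 0.0451]
eef_rot: [-0.0, 1.0, -0.024, 0.0]
wrist_force: [0.5, 0.7, 3.4]
opening: 0.002
```

>>> {"api": "move_arm", "payload": {
  "increments": [
    {"tx": 0,"ty": 0,"tz": 0.0005,"turn": 0},
    {"tx": 0,"ty": 0,"tz": 0.001,"turn": 0},
    {"tx": 0,"ty": 0,"tz": 0.001,"turn": 0}
  ]
}}

```text
time_s: 3.92
eef_pos: [0.5074, -0.0821, 0.0442]
eef_rot: [-0.0, 1.0, -0.024, 0.0]
wrist_force: [0.3, 2.0, 3.4]
opening: -0.0
```

>>> {"api": "move_arm", "payload": {
  "increments": [
    {"tx": 0,"ty": 0,"tz": 0.0005,"turn": 0},
    {"tx": 0,"ty": 0,"tz": 0.0005,"turn": 0}
  ]
}}

```text
time_s: 4.08
eef_pos: [0.5074, -0.0821, 0.044]
eef_rot: [-0.0, 1.0, -0.024, 0.0]
wrist_force: [-0.5, 2.3, 6.7]
opening: 0.001
```

>>> {"api": "move_arm", "payload": {
  "increments": [
    {"tx": 0,"ty": 0,"tz": 0.0005,"turn": 0},
    {"tx": 0,"ty": 0,"tz": 0.0005,"turn": 0}
  ]
}}

```text
time_s: 4.25
eef_pos: [0.5074, -0.0821, 0.044]
eef_rot: [-0.0, 1.0, -0.024, 0.0]
wrist_force: [-1.9, 1.9, 11.1]
opening: -0.002
```

The lid is seated: z = 0.044 with the force rising to 11 N. I'll lift, take a picture, then go behind the tail with the fingers a little apart for a two-point push.

>>> {"api": "move_arm", "payload": {
  "increments": [
    {"tx": 0,"ty": 0,"tz": -0.02,"turn": 0},
    {"tx": 0,"ty": 0,"tz": -0.05,"turn": 0},
    {"tx": 0,"ty": 0.04,"tz": -0.06,"turn": 0},
    {"tx": -0.003,"ty": 0.08,"tz": -0.06,"turn": 0},
    {"tx": -0.003,"ty": 0.12,"tz": -0.06,"turn": 0},
    {"tx": -0.003,"ty": 0.12,"tz": -0.06,"turn": 0},
    {"tx": -0.003,"ty": 0.12,"tz": -0.06,"turn": 0}
  ],
  "gripper": 0.15
}}

```text
time_s: 4.83
eef_pos: [0.498, -0.204, 0.1029]
eef_rot: [0.0, 1.0, -0.026, -0.0]
wrist_force: [-0.5, 0.0, -0.2]
opening: 0.148
```

```bash
python3 - <<'E'
from h import *
o=get_obs();print(o['eef_pos'],o['opening']); print(R(o['eef_rot']).round(3))
p,d,c=snap('wrist','w3')
z=ld('w3')
hsv=cv2.cvtColor(z['p'],cv2.COLOR_RGB2HSV)
lm=cv2.inRange(hsv,(105,120,50),(125,255,255));
c=max(cv2.findContours(lm,0,1)[0],key=cv2.contourArea); r=cv2.minAreaRect(c);print(r)
L=np.array([onz(z,*q,.044)[:2] for q in cv2.boxPoints(r)]);print(L.round(4).tolist(),L.mean(0), [np.linalg.norm(L[i]-L[i-1]).round(4) for i in range(4)])
print('lid z',np.median([pt(z,u,v)[2] for v,u in np.argwhere(lm>0)]))
E
```

```text
[ 0.4980382  -0.20396925  0.10288727] 0.14846618423630908
[[ 0.999 -0.051 -0.   ]
 [-0.051 -0.999 -0.   ]
 [-0.     0.    -1.   ]]
((323.0, 27.5), (55.0, 94.0), 90.0)
[[0.4825, -0.0744], [0.533, -0.0769], [0.5331, -0.1041], [0.4802, -0.1015]] [ 0.50721831 -0.08921815] [np.float64(0.0272), np.float64(0.0506), np.float64(0.0272), np.float64(0.053)]
lid z 0.04294309618377232
```

View pics/w3.png

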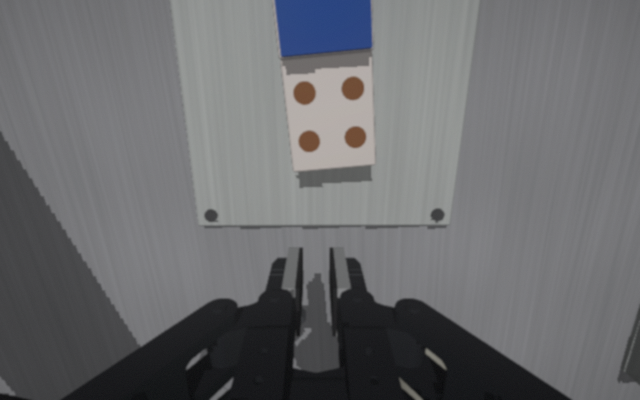

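Seated lid confirmed (z ≈ 0.043). The tail's end edge runs from (297,171) to (375,164), and the plate screws are at (211,215) and (437,214).

```bash
python3 - <<'E'
from h import *
z=ld('w3')
for q in[(297,171),(375,164)]: print('tail',onz(z,*q,.032))
S=[onz(z,*q,.008)[:2] for q in[(210.7,215),(437.3,214.2)]];print(S,np.mean(S,0),np.degrees(np.arctan2(*(S[1]-S[0])[::-1])))
E
```

```text
tail [ 0.48662905 -0.17186125  0.032     ]
tail [ 0.53851056 -0.16963385  0.032     ]
[array([ 0.41564886, -0.20918661]), array([ 0.59112092, -0.2170154 ])] [ 0.50338489 -0.213101  ] -2.5545934209230876
```

>>> {"api": "move_arm", "payload": {
  "increments": [
    {"tx": 0.008,"ty": 0,"tz": 0.03,"turn": 0},
    {"tx": 0.008,"ty": 0,"tz": 0.06,"turn": 0},
    {"tx": 0.008,"ty": 0,"tz": 0.075,"turn": 0},
    {"tx": 0.008,"ty": 0,"tz": 0.083,"turn": 0},
    {"tx": 0.008,"ty": 0,"tz": 0.083,"turn": 0},
    {"tx": 0.008,"ty": 0,"tz": 0.083,"turn": 0}
  ]
}}

```text
time_s: 5.38
eef_pos: [0.5067, -0.2013, 0.0203]
eef_rot: [-0.0, 1.0, -0.023, -0.0]
wrist_force: [-0.2, 1.1, 0.1]
opening: 0.15
```

>>> {"api": "move_arm", "payload": {
  "increments": [
    {"tx": 0,"ty": -0.005,"tz": 0,"turn": 0},
    {"tx": 0,"ty": -0.01,"tz": 0,"turn": 0},
    {"tx": 0,"ty": -0.015,"tz": 0,"turn": 0},
    {"tx": 0,"ty": -0.018,"tz": 0,"turn": 0},
    {"tx": 0,"ty": -0.021,"tz": 0,"turn": 0},
    {"tx": 0,"ty": -0.024,"tz": 0,"turn": 0},
    {"tx": 0,"ty": -0.027,"tz": 0,"turn": 0},
    {"tx": 0,"ty": -0.03,"tz": 0,"turn": 0},
    {"tx": 0,"ty": -0.033,"tz": 0,"turn": 0},
    {"tx": 0,"ty": -0.036,"tz": 0,"turn": 0},
    {"tx": 0,"ty": -0.039,"tz": 0,"turn": 0},
    {"tx": 0,"ty": -0.039,"tz": 0,"turn": 0}
  ]
}}

```text
time_s: 6.38
eef_pos: [0.5083, -0.1624, 0.0201]
eef_rot: [-0.0, 1.0, -0.024, -0.0]
wrist_force: [0.7, -0.6, -0.3]
opening: 0.147
```

```bash
python3 - <<'E'
from h import *
p,d,c=snap('wrist','w4');snap('top','top4')
im=cv2.imread('pics/top4.png')[180:285,245:415]
cv2.imwrite('pics/crop4.png',cv2.resize(im,None,fx=4.6,fy=4.6,interpolation=cv2.INTER_CUBIC))
E
```

```text
(no output)
```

View pics/w4.png

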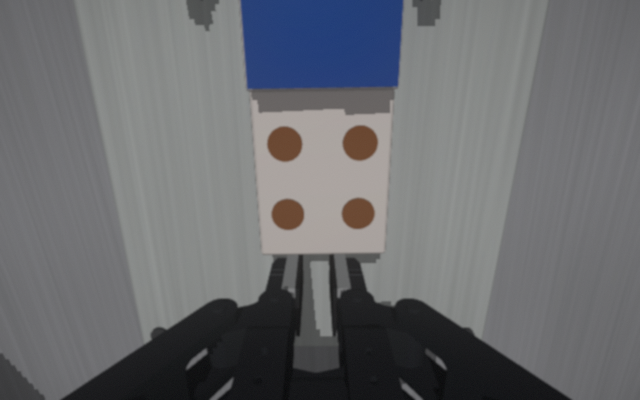

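View pics/crop4.png

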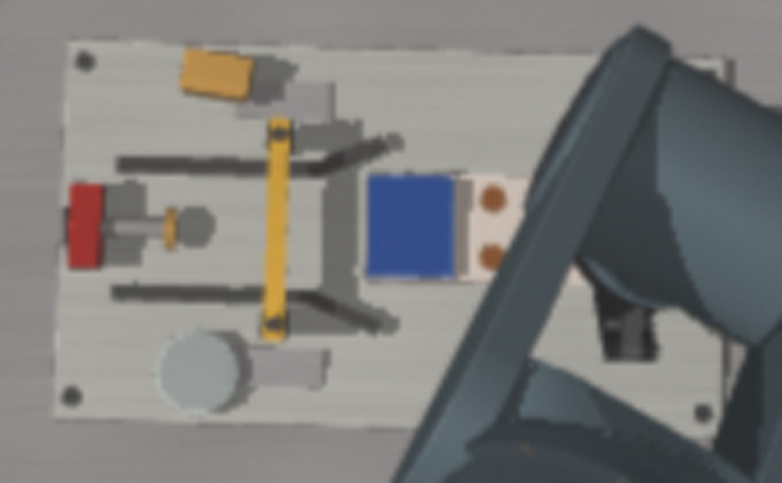

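The carrier is now aligned and sits about 3 mm right of the centre line. The flare should guide it in, so I'll push on and watch the force.

>>> {"api": "move_arm", "payload": {
  "increments": [
    {"tx": 0,"ty": -0.003,"tz": 0,"turn": 0},
    {"tx": 0,"ty": -0.006,"tz": 0,"turn": 0},
    {"tx": 0,"ty": -0.009,"tz": 0,"turn": 0},
    {"tx": 0,"ty": -0.012,"tz": 0,"turn": 0},
    {"tx": 0,"ty": -0.015,"tz": 0,"turn": 0},
    {"tx": 0,"ty": -0.018,"tz": 0,"turn": 0}
  ]
}}

```text
time_s: 6.98
eef_pos: [0.5093, -0.1449, 0.0202]
eef_rot: [-0.0, 1.0, -0.024, -0.0]
wrist_force: [0.6, -2.1, -1.2]
opening: 0.151
```

>>> {"api": "move_arm", "payload": {
  "increments": [
    {"tx": 0,"ty": -0.002,"tz": 0,"turn": 0},
    {"tx": 0,"ty": -0.004,"tz": 0,"turn": 0},
    {"tx": 0,"ty": -0.006,"tz": 0,"turn": 0},
    {"tx": 0,"ty": -0.008,"tz": 0,"turn": 0}
  ]
}}

```text
time_s: 7.32
eef_pos: [0.5097, -0.1373, 0.0203]
eef_rot: [0.0, 1.0, -0.024, 0.0]
wrist_force: [0.3, -2.5, -0.1]
opening: 0.153
```

>>> {"api": "move_arm", "payload": {
  "increments": [
    {"tx": 0,"ty": -0.002,"tz": 0,"turn": 0},
    {"tx": 0,"ty": -0.004,"tz": 0,"turn": 0},
    {"tx": 0,"ty": -0.006,"tz": 0,"turn": 0},
    {"tx": 0,"ty": -0.008,"tz": 0,"turn": 0}
  ]
}}

```text
time_s: 7.65
eef_pos: [0.5101, -0.1291, 0.0203]
eef_rot: [-0.0, 1.0, -0.024, 0.0]
wrist_force: [0.0, -2.1, 0.8]
opening: 0.147
```

```bash
python3 - <<'E'
from h import *
p,d,c=snap('wrist','w5');snap('top','top5')
im=cv2.imread('pics/top5.png')[180:285,245:415]
cv2.imwrite('pics/crop5.png',cv2.resize(im,None,fx=4.6,fy=4.6,interpolation=cv2.INTER_CUBIC))
E
```

```text
(no output)
```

View pics/w5.png

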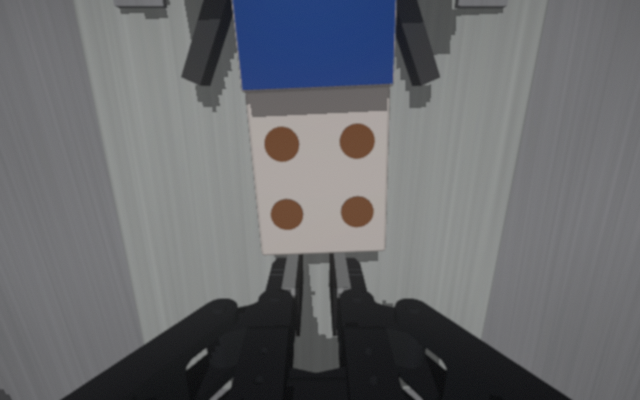

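View pics/crop5.png

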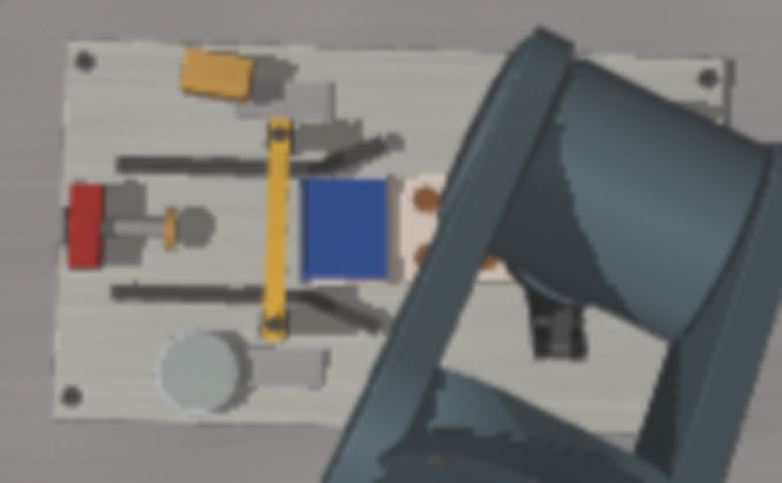

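```bash
python3 - <<'E'
from h import *
z=ld('top0')
for u in(282.5,283.5): print(onz(z,u,229.7,.026))
z=ld('w2'); print(onz(z,318,24,.026),onz(z,318,26,.026))
E
```

```text
[0.51603534 0.06418009 0.026     ]
[0.5159912  0.06180191 0.026     ]
[0.51713373 0.06198866 0.026     ] [0.51706182 0.06028858 0.026     ]
```

>>> {"api": "move_arm", "payload": {
  "increments": [
    {"tx": 0,"ty": -0.002,"tz": 0,"turn": 0},
    {"tx": 0,"ty": -0.004,"tz": 0,"turn": 0},
    {"tx": 0,"ty": -0.006,"tz": 0,"turn": 0},
    {"tx": 0,"ty": -0.008,"tz": 0,"turn": 0}
  ]
}}

```text
time_s: 8.08
eef_pos: [0.5104, -0.1212, 0.0203]
eef_rot: [0.0, 1.0, -0.024, 0.0]
wrist_force: [-0.1, -1.6, 0.2]
opening: 0.151
```

>>> {"api": "move_arm", "payload": {
  "increments": [
    {"tx": 0,"ty": -0.002,"tz": 0,"turn": 0},
    {"tx": 0,"ty": -0.004,"tz": 0,"turn": 0},
    {"tx": 0,"ty": -0.006,"tz": 0,"turn": 0},
    {"tx": 0,"ty": -0.008,"tz": 0,"turn": 0}
  ]
}}

```text
time_s: 8.42
eef_pos: [0.5108, -0.1132, 0.0203]
eef_rot: [0.0, 1.0, -0.024, 0.0]
wrist_force: [-0.7, -1.9, -0.4]
opening: 0.154
```

>>> {"api": "move_arm", "payload": {
  "increments": [
    {"tx": 0,"ty": -0.002,"tz": 0,"turn": 0},
    {"tx": 0,"ty": -0.004,"tz": 0,"turn": 0},
    {"tx": 0,"ty": -0.006,"tz": 0,"turn": 0},
    {"tx": 0,"ty": -0.008,"tz": 0,"turn": 0},
    {"tx": 0,"ty": -0.01,"tz": 0,"turn": 0},
    {"tx": 0,"ty": -0.012,"tz": 0,"turn": 0}
  ]
}}

```text
time_s: 8.92
eef_pos: [0.5114, -0.1012, 0.0203]
eef_rot: [0.0, 1.0, -0.024, 0.0]
wrist_force: [-0.5, -2.1, 0.2]
opening: 0.148
```

>>> {"api": "move_arm", "payload": {
  "increments": [
    {"tx": 0,"ty": -0.002,"tz": 0,"turn": 0},
    {"tx": 0,"ty": -0.004,"tz": 0,"turn": 0},
    {"tx": 0,"ty": -0.006,"tz": 0,"turn": 0},
    {"tx": 0,"ty": -0.008,"tz": 0,"turn": 0},
    {"tx": 0,"ty": -0.01,"tz": 0,"turn": 0},
    {"tx": 0,"ty": -0.012,"tz": 0,"turn": 0}
  ]
}}

```text
time_s: 9.42
eef_pos: [0.5119, -0.0893, 0.0203]
eef_rot: [0.0, 1.0, -0.024, -0.0]
wrist_force: [-0.6, -2.9, 1.6]
opening: 0.151
```

```bash
python3 - <<'E'
from h import *
p,d,c=snap('wrist','w6');snap('top','top6')
im=cv2.imread('pics/top6.png')[180:285,245:415]
cv2.imwrite('pics/crop6.png',cv2.resize(im,None,fx=4.6,fy=4.6,interpolation=cv2.INTER_CUBIC))
E
```

```text
(no output)
```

View pics/crop6.png

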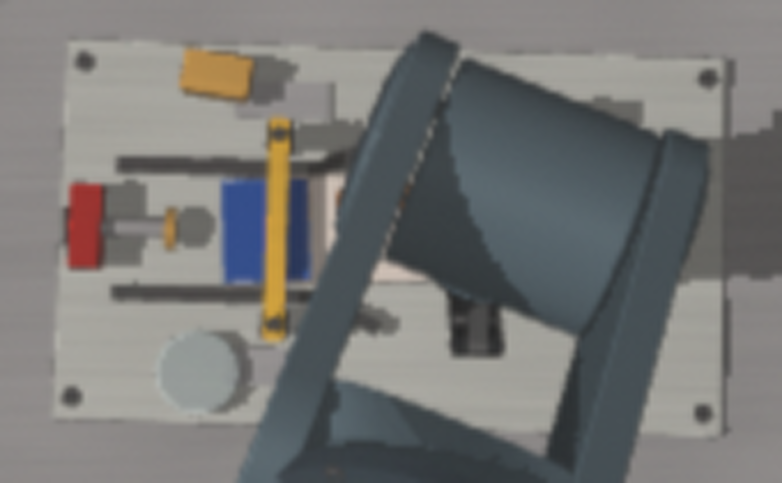

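The lid is passing cleanly under the bar, with its front edge at crop x = 221 and the head face at 176, about 23 mm to go.

>>> {"api": "move_arm", "payload": {
  "increments": [
    {"tx": 0,"ty": -0.002,"tz": 0,"turn": 0},
    {"tx": 0,"ty": -0.004,"tz": 0,"turn": 0},
    {"tx": 0,"ty": -0.006,"tz": 0,"turn": 0},
    {"tx": 0,"ty": -0.008,"tz": 0,"turn": 0},
    {"tx": 0,"ty": -0.01,"tz": 0,"turn": 0},
    {"tx": 0,"ty": -0.012,"tz": 0,"turn": 0}
  ]
}}

```text
time_s: 10.02
eef_pos: [0.5117, -0.0783, 0.0203]
eef_rot: [0.001, 1.0, -0.023, -0.001]
wrist_force: [-5.2, -9.3, 3.4]
opening: 0.153
```

>>> {"api": "move_arm", "payload": {
  "increments": [
    {"tx": 0,"ty": -0.001,"tz": 0,"turn": 0},
    {"tx": 0,"ty": -0.002,"tz": 0,"turn": 0},
    {"tx": 0,"ty": -0.003,"tz": 0,"turn": 0},
    {"tx": 0,"ty": -0.003,"tz": 0,"turn": 0}
  ]
}}

```text
time_s: 10.35
eef_pos: [0.5116, -0.0753, 0.0202]
eef_rot: [0.001, 1.0, -0.023, -0.001]
wrist_force: [-5.8, -8.8, 4.3]
opening: 0.149
```

>>> {"api": "move_arm", "payload": {
  "increments": [
    {"tx": 0,"ty": -0.0005,"tz": 0,"turn": 0},
    {"tx": 0,"ty": -0.001,"tz": 0,"turn": 0},
    {"tx": 0,"ty": -0.001,"tz": 0,"turn": 0}
  ]
}}

```text
time_s: 10.6
eef_pos: [0.5116, -0.0745, 0.0202]
eef_rot: [0.001, 1.0, -0.023, -0.001]
wrist_force: [-6.7, -9.6, 3.5]
opening: 0.149
```

>>> {"api": "move_arm", "payload": {
  "increments": [
    {"tx": 0,"ty": -0.0005,"tz": 0,"turn": 0},
    {"tx": 0,"ty": -0.001,"tz": 0,"turn": 0},
    {"tx": 0,"ty": -0.001,"tz": 0,"turn": 0}
  ]
}}

```text
time_s: 10.85
eef_pos: [0.5115, -0.0736, 0.0202]
eef_rot: [0.001, 1.0, -0.023, -0.001]
wrist_force: [-5.9, -9.4, 4.6]
opening: 0.153
```

The force stepped up to 9 N with a 5 N side component, earlier than expected. I'll stop and look.

```bash
python3 - <<'E'
from h import *
p,d,c=snap('wrist','w7');snap('top','top7');snap('scene','s7')
im=cv2.imread('pics/top7.png')[180:285,245:415]
cv2.imwrite('pics/crop7.png',cv2.resize(im,None,fx=4.6,fy=4.6,interpolation=cv2.INTER_CUBIC))
im=cv2.imread('pics/s7.png')[170:250,220:390]
cv2.imwrite('pics/s7c.png',cv2.resize(im,None,fx=4.6,fy=4.6,interpolation=cv2.INTER_CUBIC))
E
```

```text
(no output)
```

View pics/crop7.png

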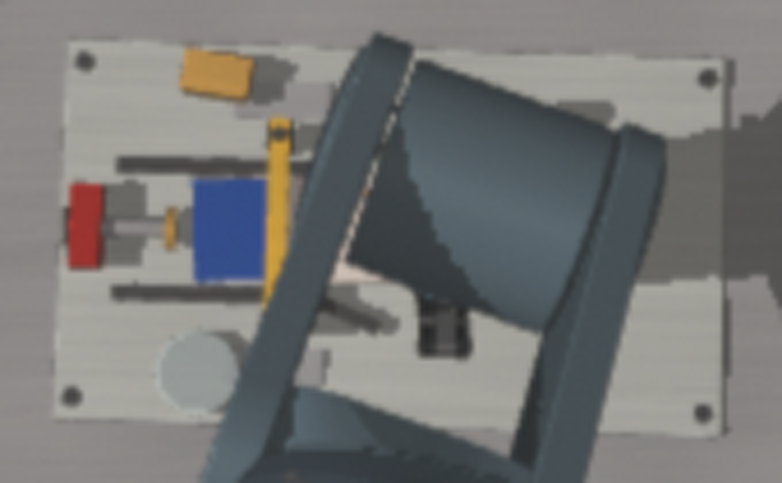

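View pics/w7.png

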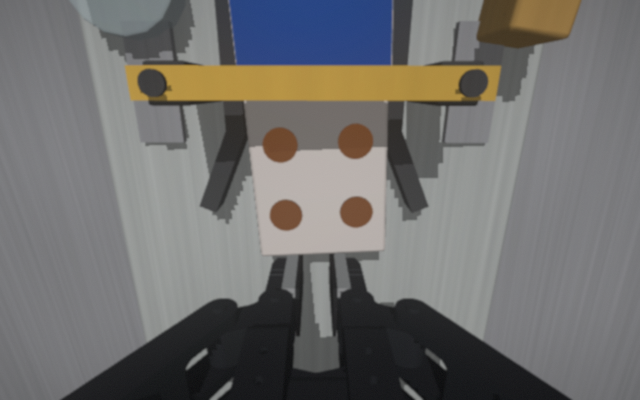

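View pics/s7c.png

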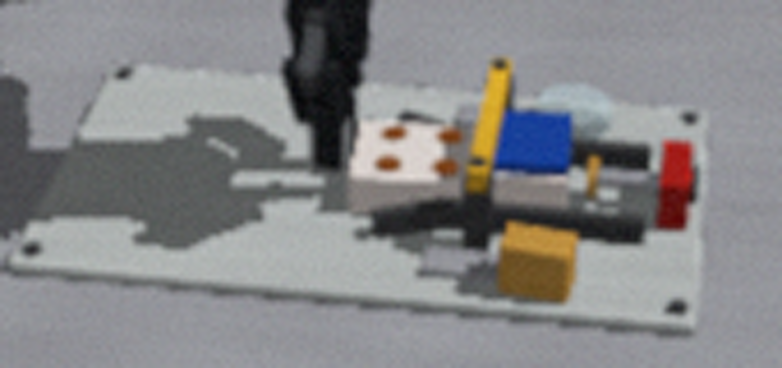

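The carrier is slightly skewed counter-clockwise in the channel (tail to the right). The fingers' friction is holding the tail right and wedging it against the rails. The lid is clear of the bar. I'll ease the tool left to release the side load.

>>> {"api": "move_arm", "payload": {
  "increments": [
    {"tx": -0.0005,"ty": 0,"tz": 0,"turn": 0},
    {"tx": -0.001,"ty": 0,"tz": 0,"turn": 0},
    {"tx": -0.001,"ty": 0,"tz": 0,"turn": 0}
  ]
}}

```text
time_s: 11.25
eef_pos: [0.5111, -0.0728, 0.0202]
eef_rot: [0.0, 1.0, -0.024, -0.001]
wrist_force: [-3.9, -5.9, 2.1]
opening: 0.149
```

>>> {"api": "move_arm", "payload": {
  "increments": [
    {"tx": -0.0005,"ty": 0,"tz": 0,"turn": 0},
    {"tx": -0.0015,"ty": 0,"tz": 0,"turn": 0},
    {"tx": -0.0015,"ty": 0,"tz": 0,"turn": 0}
  ]
}}

```text
time_s: 11.5
eef_pos: [0.5102, -0.072, 0.0203]
eef_rot: [-0.0, 1.0, -0.024, 0.0]
wrist_force: [-1.2, -2.0, -0.4]
opening: 0.148
```

The side load is released. I'll creep on.

>>> {"api": "move_arm", "payload": {
  "increments": [
    {"tx": 0,"ty": -0.001,"tz": 0,"turn": 0},
    {"tx": 0,"ty": -0.002,"tz": 0,"turn": 0},
    {"tx": 0,"ty": -0.003,"tz": 0,"turn": 0}
  ]
}}

```text
time_s: 11.75
eef_pos: [0.5103, -0.0691, 0.0203]
eef_rot: [0.0, 1.0, -0.024, -0.0]
wrist_force: [-0.5, -1.8, 1.5]
opening: 0.149
```

>>> {"api": "move_arm", "payload": {
  "increments": [
    {"tx": 0,"ty": -0.0007,"tz": 0,"turn": 0},
    {"tx": 0,"ty": -0.0015,"tz": 0,"turn": 0}
  ]
}}

```text
time_s: 11.92
eef_pos: [0.5104, -0.0677, 0.0203]
eef_rot: [0.0, 1.0, -0.024, -0.0]
wrist_force: [-1.5, -2.3, 0.8]
opening: 0.151
```

>>> {"api": "move_arm", "payload": {
  "increments": [
    {"tx": 0,"ty": -0.0005,"tz": 0,"turn": 0},
    {"tx": 0,"ty": -0.001,"tz": 0,"turn": 0}
  ]
}}

```text
time_s: 12.08
eef_pos: [0.5104, -0.0667, 0.0203]
eef_rot: [0.0, 1.0, -0.024, -0.0]
wrist_force: [-2.8, -3.4, 1.5]
opening: 0.148
```

>>> {"api": "move_arm", "payload": {
  "increments": [
    {"tx": -0.0005,"ty": -0.0005,"tz": 0,"turn": 0},
    {"tx": -0.0005,"ty": -0.001,"tz": 0,"turn": 0}
  ]
}}

```text
time_s: 12.25
eef_pos: [0.5101, -0.0656, 0.0203]
eef_rot: [-0.0, 1.0, -0.024, 0.0]
wrist_force: [-0.6, -2.0, 0.3]
opening: 0.148
```

>>> {"api": "move_arm", "payload": {
  "increments": [
    {"tx": -0.0003,"ty": -0.0005,"tz": 0,"turn": 0},
    {"tx": -0.0005,"ty": -0.001,"tz": 0,"turn": 0}
  ]
}}

```text
time_s: 12.42
eef_pos: [0.5097, -0.0645, 0.0203]
eef_rot: [-0.0, 1.0, -0.024, 0.0]
wrist_force: [-1.2, -1.2, 0.9]
opening: 0.153
```

>>> {"api": "move_arm", "payload": {
  "increments": [
    {"tx": 0,"ty": -0.0004,"tz": 0,"turn": 0},
    {"tx": 0,"ty": -0.0004,"tz": 0,"turn": 0}
  ]
}}

```text
time_s: 12.58
eef_pos: [0.5097, -0.0641, 0.0203]
eef_rot: [-0.0, 1.0, -0.024, 0.0]
wrist_force: [-0.4, -0.7, 0.0]
opening: 0.151
```

>>> {"api": "move_arm", "payload": {
  "increments": [
    {"tx": 0,"ty": -0.0005,"tz": 0,"turn": 0},
    {"tx": 0,"ty": -0.001,"tz": 0,"turn": 0}
  ]
}}

```text
time_s: 12.75
eef_pos: [0.5096, -0.0633, 0.0203]
eef_rot: [0.0, 1.0, -0.024, -0.0]
wrist_force: [-0.3, -2.6, 1.5]
opening: 0.151
```

>>> {"api": "move_arm", "payload": {
  "increments": [
    {"tx": 0,"ty": -0.0004,"tz": 0,"turn": 0},
    {"tx": 0,"ty": -0.0007,"tz": 0,"turn": 0}
  ]
}}

```text
time_s: 12.92
eef_pos: [0.5097, -0.0632, 0.0203]
eef_rot: [0.001, 1.0, -0.023, -0.0]
wrist_force: [-1.8, -6.7, 0.3]
opening: 0.154
```

>>> {"api": "move_arm", "payload": {
  "increments": [
    {"tx": 0,"ty": -0.0003,"tz": 0,"turn": 0},
    {"tx": 0,"ty": -0.0005,"tz": 0,"turn": 0}
  ]
}}

```text
time_s: 13.08
eef_pos: [0.5097, -0.0632, 0.0203]
eef_rot: [0.001, 1.0, -0.023, -0.0]
wrist_force: [-3.2, -7.5, -0.6]
opening: 0.153
```

The stop is felt at TCP y = -0.0632: the tool has stopped advancing and the force is rising. I'll bring the push up to about 10–11 N and hold.

>>> {"api": "move_arm", "payload": {
  "increments": [
    {"tx": 0,"ty": -0.0003,"tz": 0,"turn": 0},
    {"tx": 0,"ty": -0.0005,"tz": 0,"turn": 0},
    {"tx": 0,"ty": -0.0005,"tz": 0,"turn": 0}
  ]
}}

```text
time_s: 13.33
eef_pos: [0.5097, -0.0631, 0.0204]
eef_rot: [0.001, 1.0, -0.023, -0.0]
wrist_force: [-2.7, -8.7, -0.4]
opening: 0.152
```

>>> {"api": "move_arm", "payload": {
  "increments": [
    {"tx": 0,"ty": -0.0003,"tz": 0,"turn": 0},
    {"tx": 0,"ty": -0.0005,"tz": 0,"turn": 0},
    {"tx": 0,"ty": -0.0005,"tz": 0,"turn": 0},
    {"tx": 0,"ty": -0.0005,"tz": 0,"turn": 0},
    {"tx": 0,"ty": -0.0005,"tz": 0,"turn": 0}
  ]
}}

```text
time_s: 13.75
eef_pos: [0.5097, -0.0631, 0.0204]
eef_rot: [0.002, 1.0, -0.023, -0.0]
wrist_force: [-3.8, -10.8, -0.1]
opening: 0.148
```

```bash
python3 - <<'E'
from h import *
p,d,c=snap('wrist','w8');snap('top','top8');snap('scene','s8')
im=cv2.imread('pics/top8.png')[180:285,245:415]
cv2.imwrite('pics/crop8.png',cv2.resize(im,None,fx=4.6,fy=4.6,interpolation=cv2.INTER_CUBIC))
im=cv2.imread('pics/s8.png')[170:250,220:390]
cv2.imwrite('pics/s8c.png',cv2.resize(im,None,fx=4.6,fy=4.6,interpolation=cv2.INTER_CUBIC))
E
```

```text
(no output)
```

View pics/crop8.png

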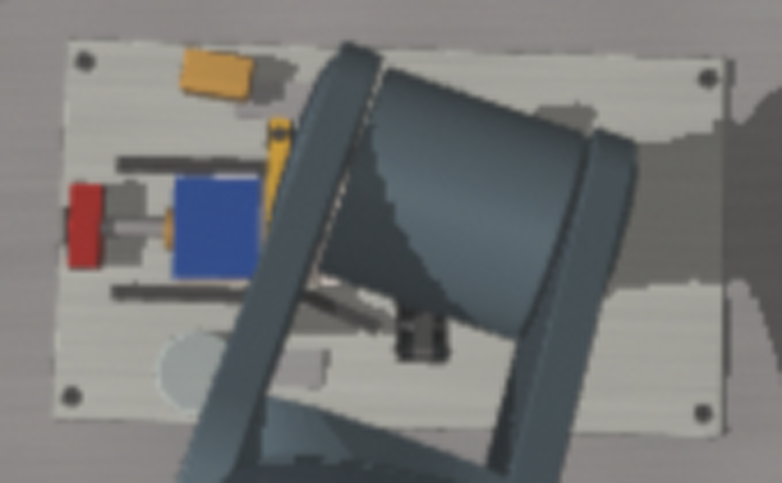

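View pics/w8.png

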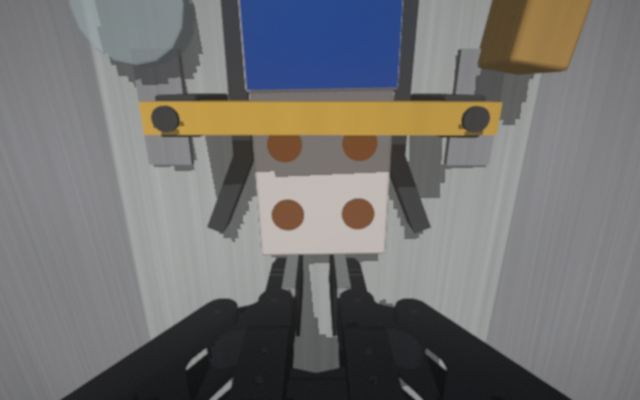

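View pics/s8c.png

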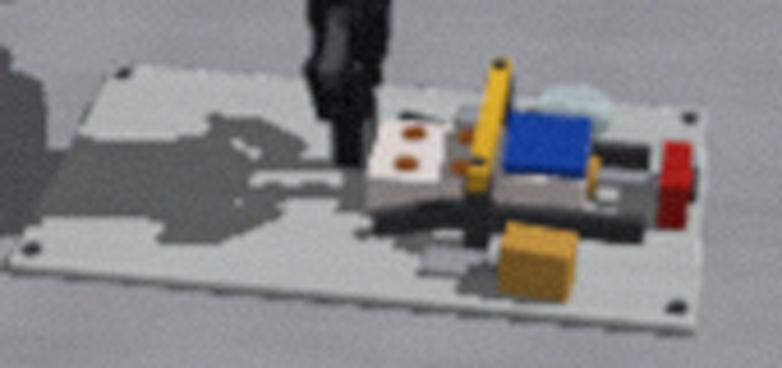

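The nose is on the brass head, the carrier is straight, and the lid is fully past the bar. I'll hold a little longer.

>>> {"api": "move_arm", "payload": {
  "increments": [
    {"tx": 0,"ty": -0.0002,"tz": 0,"turn": 0},
    {"tx": 0,"ty": -0.0002,"tz": 0,"turn": 0},
    {"tx": 0,"ty": -0.0002,"tz": 0,"turn": 0},
    {"tx": 0,"ty": -0.0002,"tz": 0,"turn": 0},
    {"tx": 0,"ty": -0.0002,"tz": 0,"turn": 0},
    {"tx": 0,"ty": -0.0002,"tz": 0,"turn": 0},
    {"tx": 0,"ty": -0.0002,"tz": 0,"turn": 0}
  ]
}}

```text
time_s: 14.48
eef_pos: [0.5097, -0.063, 0.0204]
eef_rot: [0.002, 1.0, -0.023, -0.0]
wrist_force: [-3.0, -12.5, -1.1]
opening: 0.153
```

>>> {"api": "move_arm", "payload": {
  "increments": [
    {"tx": 0,"ty": 0.002,"tz": 0,"turn": 0},
    {"tx": 0,"ty": 0.006,"tz": 0,"turn": 0},
    {"tx": 0,"ty": 0.012,"tz": 0,"turn": 0},
    {"tx": 0,"ty": 0.025,"tz": 0,"turn": 0},
    {"tx": 0,"ty": 0.04,"tz": -0.01,"turn": 0},
    {"tx": 0,"ty": 0.05,"tz": -0.04,"turn": 0},
    {"tx": 0,"ty": 0.06,"tz": -0.08,"turn": 0},
    {"tx": 0,"ty": 0.06,"tz": -0.12,"turn": 0},
    {"tx": 0,"ty": 0.06,"tz": -0.16,"turn": 0},
    {"tx": 0,"ty": 0.06,"tz": -0.2,"turn": 0},
    {"tx": 0,"ty": 0.06,"tz": -0.2,"turn": 0},
    {"tx": 0,"ty": 0.06,"tz": -0.2,"turn": 0},
    {"tx": 0,"ty": 0.06,"tz": -0.2,"turn": 0}
  ]
}}

```text
time_s: 15.57
eef_pos: [0.5067, -0.1212, 0.22]
eef_rot: [-0.0, 1.0, -0.024, 0.0]
wrist_force: [0.0, 0.5, -0.2]
opening: 0.15
```

```bash
python3 - <<'E'
from h import *
p,d,c=snap('wrist','w9')
z=ld('w9')
hsv=cv2.cvtColor(z['p'],cv2.COLOR_RGB2HSV)
lm=cv2.inRange(hsv,(105,120,50),(125,255,255))
c=max(cv2.findContours(lm,0,1)[0],key=cv2.contourArea); r=cv2.minAreaRect(c)
L=np.array([onz(z,*q,.044)[:2] for q in cv2.boxPoints(r)]);print(r,L.round(4).tolist(),L.mean(0))
bm=cv2.inRange(hsv,(18,120,90),(30,255,255))
c=max(cv2.findContours(bm,0,1)[0],key=cv2.contourArea); r=cv2.minAreaRect(c);B=np.array([onz(z,*q,.058)[:2] for q in cv2.boxPoints(r)]);print(r,B.round(4).tolist(),B.mean(0))
print('lid z',np.median([pt(z,u,v)[2] for v,u in np.argwhere(lm>0)]),get_obs()['wrist_force'],get_obs()['time_s'])
E
```

```text
((318.0, 9.0), (18.0, 58.0), 90.0) [[0.4901, 0.034], [0.5393, 0.0317], [0.5391, 0.018], [0.4891, 0.0204]] [0.51439269 0.02604841]
((312.0, 27.5), (13.0, 122.0), 90.0) [[0.4584, 0.017], [0.5593, 0.0122], [0.5594, 0.0025], [0.4573, 0.0074]] [0.50858969 0.0097884 ]
lid z 0.042244183896878396 [-0.90399496 -0.30032605 -0.79489144] 15.6167
```

View pics/w9.png

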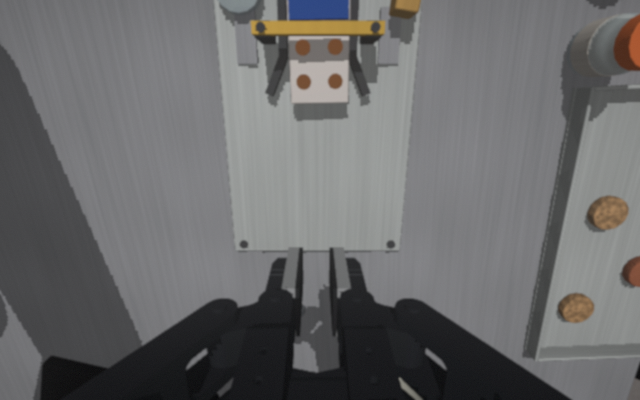

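The carrier stands straight in the channel with the lid seated and past the bar: lid rear edge at y ≈ 0.019, bar far edge at about 0.015. The arm is clear, so I'll hand in.

```bash
python3 -c "
from h import *
print(workorder.hand_in())"
```

```text
the job is handed in; nothing more can be done
None
```

I pressed the lid home, slid the carrier under the bar onto the brass screw head, and handed the job in at about 15.6 s of robot time. No verdict was reported.

- **Lid:** it gave way at about 3–4 N and seated with its top at z = 0.044 m. The press ended at 11 N. Depth readings afterwards gave 0.042–0.043 m.
- **Slide:** I pushed the tail with two slightly parted fingers, which also straightened the carrier's 5° yaw. With the lid under the bar the carrier wedged in the rails, and the push rose to about 9 N with 5–6 N sideways. The pictures showed a skewed carrier and no sign of the lid on the bar. The wrist sensor can't tell rail force from bar force. Easing the tool 2.5 mm left brought the push back to about 2 N.
- **Stop:** I felt it at TCP y = -0.063 m. Wrist readings rose from 8.7 to 12.5 N over about 1.2 s. Some of that went into friction, as there was about 3 N sideways load, so the force on the stop itself was a little less.
- **Last checks:**
  - The carrier is straight in the channel and the robot is clear of it.
  - The lid's rear edge is about 4 mm past the bar's far edge, with image measurements good to about 2 mm.
  - The wrist force was near zero.
  - The bystanders I could see looked unmoved; I did not measure their positions.

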